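# Set the stock tags of the offcut bins

### The job

Push over the flip tags on the stock board so that only the full bins, those piled with blocks to above the rim, show the disc face (tag leaning back onto its rest on the bin side) and the bins down to a single block show the bar face (tag leaning fully towards the robot). Flip only the tags that are wrong, each with a push of a fingertip, leave the right ones as they are, and do not pick up or shift the blocks, tools or anything else.

Things in the scene. Friction and masses are not known exactly. Their poses are not given: they have to be found in the camera images.
- board: plywood stock board 275 x 390 x 12 mm, fixed, turned up to 9 degrees. Origin on its underside, below the middle of the line of tag pins; x points to the bins (away from the robot), y along the row to the left; it spans x -90 to +185 mm. Four places, 95 mm apart in y. Each tag stands between steel cheeks (46 mm in x, 62 mm over both, tops 78 mm above the worktop); bin tops 57 mm above it
- tag_1 (a joint): angle of the leftmost tag about its pin, rad: 0 upright, +0.7 leaning fully back towards its bin (face with the round disc up: in stock), -0.7 leaning fully towards the robot (face with the straight bar up: reorder). Aluminium plate 46 wide, 5 thick, top edge 75 mm from the pin. Light hinge: once past upright it falls onto its rest by itself
- pin_1 (a point): middle of the leftmost tag's hinge pin, 62 mm above the worktop, axes as the board's; the pin runs along the board's y. At either rest the tag's top edge is 57 mm above the pin and 48 mm to the side it leans to
- bin_1 (a point): middle of the inner floor of the leftmost grey bin, 120 mm behind the pin of its tag along the board's x. The bin is open, inside 102 (x) x 80 (y) mm and 40 mm deep
- tag_2 (a joint): angle of the second from the left tag about its pin, rad: 0 upright, +0.7 leaning fully back towards its bin (face with the round disc up: in stock), -0.7 leaning fully towards the robot (face with the straight bar up: reorder). Aluminium plate 46 wide, 5 thick, top edge 75 mm from the pin. Light hinge: once past upright it falls onto its rest by itself
- pin_2 (a point): middle of the second from the left tag's hinge pin, 62 mm above the worktop, axes as the board's; the pin runs along the board's y. At either rest the tag's top edge is 57 mm above the pin and 48 mm to the side it leans to
- bin_2 (a point): middle of the inner floor of the second from the left grey bin, 120 mm behind the pin of its tag along the board's x. The bin is open, inside 102 (x) x 80 (y) mm and 40 mm deep
- tag_3 (a joint): angle of the third from the left tag about its pin, rad: 0 upright, +0.7 leaning fully back towards its bin (face with the round disc up: in stock), -0.7 leaning fully towards the robot (face with the straight bar up: reorder). Aluminium plate 46 wide, 5 thick, top edge 75 mm from the pin. Light hinge: once past upright it falls onto its rest by itself
- pin_3 (a point): middle of the third from the left tag's hinge pin, 62 mm above the worktop, axes as the board's; the pin runs along the board's y. At either rest the tag's top edge is 57 mm above the pin and 48 mm to the side it leans to
- bin_3 (a point): middle of the inner floor of the third from the left grey bin, 120 mm behind the pin of its tag along the board's x. The bin is open, inside 102 (x) x 80 (y) mm and 40 mm deep
- tag_4 (a joint): angle of the rightmost tag about its pin, rad: 0 upright, +0.7 leaning fully back towards its bin (face with the round disc up: in stock), -0.7 leaning fully towards the robot (face with the straight bar up: reorder). Aluminium plate 46 wide, 5 thick, top edge 75 mm from the pin. Light hinge: once past upright it falls onto its rest by itself
- pin_4 (a point): middle of the rightmost tag's hinge pin, 62 mm above the worktop, axes as the board's; the pin runs along the board's y. At either rest the tag's top edge is 57 mm above the pin and 48 mm to the side it leans to
- bin_4 (a point): middle of the inner floor of the rightmost grey bin, 120 mm behind the pin of its tag along the board's x. The bin is open, inside 102 (x) x 80 (y) mm and 40 mm deep
- pile_1: pile of five wooden blocks (each 32 x 80 x 18 mm) that fills a bin to above its rim, its top 70 mm above the worktop; origin in the middle of its underside, within 10 mm of the middle of the bin it lies in. The pile may be in any of the four bins; a bin with a pile is a full bin
- single_1: a single wooden block (32 x 80 x 18 mm, as in the piles), the last one in its bin; origin in the middle of its underside, within 10 mm of the middle of the bin. A bin with a single block is not full
- pile_2: pile of five wooden blocks (each 32 x 80 x 18 mm) that fills a bin to above its rim, its top 70 mm above the worktop; origin in the middle of its underside, within 10 mm of the middle of the bin it lies in. The pile may be in any of the four bins; a bin with a pile is a full bin
- single_2: a single wooden block (32 x 80 x 18 mm, as in the piles), the last one in its bin; origin in the middle of its underside, within 10 mm of the middle of the bin. A bin with a single block is not full
- screwdriver: screwdriver with a green handle, 29 x 177 x 26 mm, lying loose along the front edge of the board, in front of the tags, its top 38 mm above the worktop; origin under its middle. A bystander
- rub_pad: grey felt rubbing pad, 45 x 70 x 26 mm, on the worktop to the left of the board. A bystander

How it is judged:
By the outcome, as a careful person would: the job done as asked, in the order asked, and still so for the second after the job is handed in, with the robot touching nothing.
It also fails if it takes over 58 s, if anything falls off the work surface, if the arm or the gripper's body presses on something with over 40 N, if the wrist force passes 120 N, or if a joint passes its speed limit or range.

### The arm

A 7-joint arm with a two-finger parallel gripper is mounted at the origin on a cart in front of the work surface, level with it; the furniture and walls round the work are solid. World frame = base frame: x ahead of the robot, y to its left, z up, the work surface at z = 0. Lengths are in m, angles in degrees, forces in N, time in s.
With the tool pointing down it reaches from about 0.425 to 0.875 m from the base axis. Payload 4.7 kg.
Tool frame: the origin (TCP) lies midway between the tips of the shut fingers; the grasp point (between the pads) lies 19 mm behind it; z points along the fingers, y is the line along which they close (so a half turn about z gives the same grasp; the last joint's range is limited). The gripper opens to 87 mm and grips with 3 to 60 N. Pads are 19 mm wide; open, the fingers measure 117 mm over their backs; the gripper's body (75 mm by 190 mm) begins 51 mm behind the grasp point.
Start: joints at [-75.453, 18.392, -4.016, 83.108, 1.295, 78.541, -3.26], TCP at [0.154, 0.631, 0.223] pointing down, gripper open.
Joint ranges: [-163.93, 163.93], [-17.29, 119.83], [-79.2, 71.16], [3.27, 140.29], [-89.18, 269.18], [5.43, 117.66], [-154.24, 154.24]. Speed limits (degrees/s): [147.25, 147.25, 180, 180, 180, 180, 180].

### API

Orientations are given as [roll, pitch, yaw] about the fixed x, y, z axes, in that order (R = Rz(yaw) Ry(pitch) Rx(roll)).
In Python, from cell import env gives the robot as it stands. The module is installed in compiled form; this text tells all that it offers.
- The arm moves only by the tool send_rows, never from a script. Its argument "series" is a list of rows, each an object with "travel": the shift along the tool's x, y, z in cm, a list of three; "dr": the turn, a rotation vector about the tool's x, y, z in degrees, a list of three; "claw": the finger opening in cm, from 0 to 8.7. In form: [{"travel": [tx, ty, tz], "dr": [wx, wy, wz], "claw": claw}, ...]. A call has 1 to 12 rows; each row is the pose to reach, as a shift and turn from the pose commanded when the call began, along the tool's axes at that moment; what a row does not reach only later rows make up. A row lasts 1/12 s, in which the tool goes at most 41.7 mm and 7.16 degrees, less where a joint would pass 70% of its speed; a pose out of reach is approached as far as the arm can. A call with a gripper value outside its range is refused whole. The fingers move at their own pace and stop on an object; "grip_force" is the grip in N (left out, the last holds). Time passes only in rows, so rows that repeat a pose let the fingers close. It gives the time, the measured TCP pose, the force and the opening at its end, in the units of the state.
- env.get_obs(): the state, without advancing time (a new reading comes with each control period).
- env.read_camera(name): name is "side" or "top"; returns the picture (400x640x3 uint8, blue, green, red); there is no depth.
- env.calibration(name): a dict with "fx", "fy", "cx", "cy" (pixels), "distortion" ([k1, k2, p1, p2, k3] as OpenCV has them; the pictures are not rectified), "cam_to_world" (4x4, takes a point from camera to world coordinates). Camera axes: x right, y down, z forward; pixel columns grow to the right and rows downward; lengths in m; the calibration is good to about 2 mm. A picture is of the moment at which its call begins. calibration takes no time and is no camera call.
- env.sign_off(): hands the job in, once; it reports no verdict.
The state is a dict: "time_s": time; "qpos": joint angles; "joint_velocities": joint speeds; "effort": joint torques, N m; "tool_pos": TCP position; "tool_rot": TCP orientation; "force": force on the tool from outside, world axes, zero at the start; "wrist_torque": the same for the moment, N m; "grip_width": finger opening in m.
Only numpy, scipy, OpenCV 4.12 (cv2) and the standard library are available. Lean on these libraries where they do the work, as an engineer would, in place of code of your own. Each camera call takes 0.05 s, during which the arm holds its last target. There are 200 camera calls.

## Working session

There is one attempt and no reset: what is moved stays moved. The work goes in short steps, Python scripts to look and compute and a tool call to move; the robot and the scene stay as the last step left them, time stands still between calls to the robot, and variables do not carry over. Pictures are saved under pics/ and viewed, on a budget of 10 in all, crops included, one or two more only if the job needs it, and the job is handed in when it is done.

Besides the shell and the picture viewer there is one more tool, called after ">>>" as name(argument=value, ...) on one line, values as JSON. send_rows: Moves the arm, as the interface text tells. Its arguments: {"type":"object","properties":{"series":{"type":"array"},"grip_force":{"type":"number"}},"required":["series"]}

```bash
mkdir -p pics
python3 - <<'E'
from cell import env
import cv2,numpy as np
np.set_printoptions(precision=4,suppress=True)
for n in ("top","side"):
    cv2.imwrite(f"pics/{n}0.png",env.read_camera(n)); c=env.calibration(n); print(n,c)
o=env.get_obs(); print(o)
E
```

```text
top {'fx': 507.14226326744927, 'fy': 507.14226326744927, 'cx': 313.90004809990756, 'cy': 201.8467216726192, 'distortion': array([-0.1324,  0.    ,  0.    ,  0.    ,  0.    ]), 'cam_to_world': array([[ 0.0007, -0.9839,  0.179 ,  0.3599],
       [-1.    ,  0.0005,  0.0068,  0.2996],
       [-0.0068, -0.179 , -0.9838,  1.128 ],
       [ 0.    ,  0.    ,  0.    ,  1.    ]])}
side {'fx': 408.6225481405471, 'fy': 408.6225481405471, 'cx': 323.4480134405395, 'cy': 205.43503391737724, 'distortion': array([-0.0311,  0.    ,  0.    ,  0.    ,  0.    ]), 'cam_to_world': array([[ 0.9168, -0.2228,  0.3313,  0.2614],
       [-0.3992, -0.4929,  0.7732, -0.3705],
       [-0.0089, -0.8411, -0.5408,  0.5204],
       [ 0.    ,  0.    ,  0.    ,  1.    ]])}
{'time_s': 0.1, 'qpos': array([-75.4527,  18.4356,  -4.0176,  83.1672,   1.2966,  78.5389,
        -3.2583]), 'joint_velocities': array([-0.0526, -0.1499,  0.0687, -0.027 , -0.0433,  0.0192, -0.0398]), 'effort': array([ -0.0009, -49.2571,  -0.4064, -31.3399,  -0.0643,   0.0394,
         0.0001]), 'tool_pos': array([0.1543, 0.6309, 0.2216]), 'tool_rot': array([-179.9036,    0.0062,  166.2663]), 'force': array([-0.3025,  0.2467, -0.2208]), 'wrist_torque': array([ 0.0021,  0.0304, -0.0332]), 'grip_width': 0.0869279739013801}
```

View pics/top0.png

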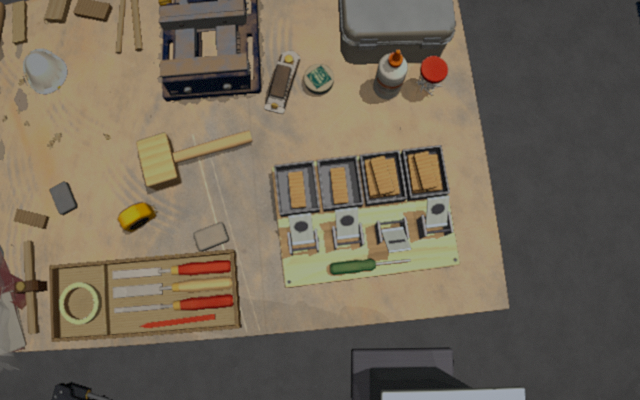

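View pics/side0.png

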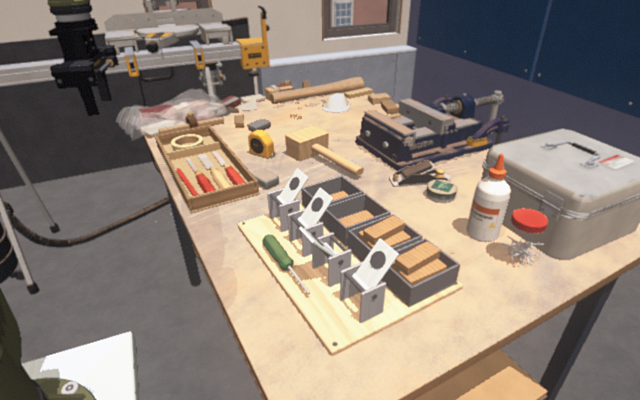

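The top view shows singles in bins 1 and 2 (about 297,188 and 340,184) and piles in bins 3 and 4. Discs show on tags 1, 2 and 4, and tag 3 (395,235) differs. I'll enlarge to check.

Run:
```python
import cv2
a=cv2.imread("pics/top0.png")[140:295,265:470]; cv2.imwrite("pics/c1.png",cv2.resize(a,None,fx=3.8,fy=3.8,interpolation=cv2.INTER_CUBIC))
a=cv2.imread("pics/side0.png")[155:350,230:465]; cv2.imwrite("pics/c2.png",cv2.resize(a,None,fx=3,fy=3,interpolation=cv2.INTER_CUBIC))
```

```text
(no output)
```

View pics/c1.png

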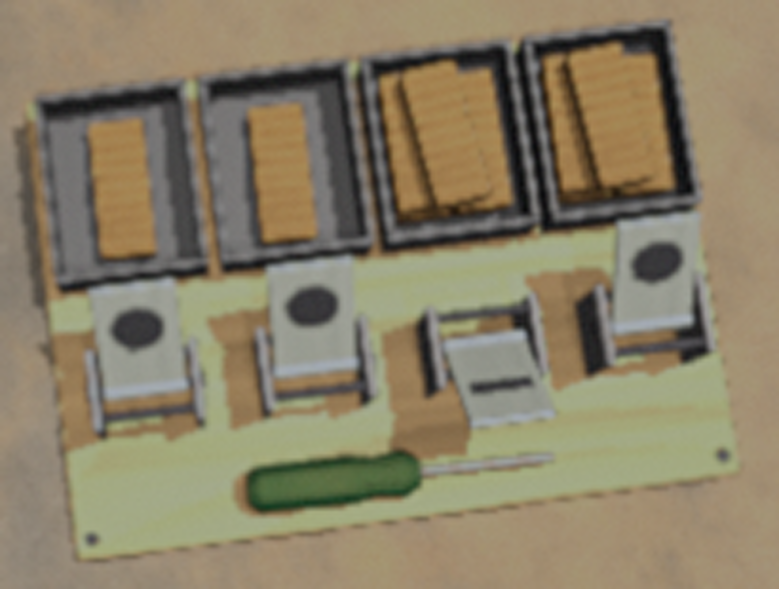

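View pics/c2.png

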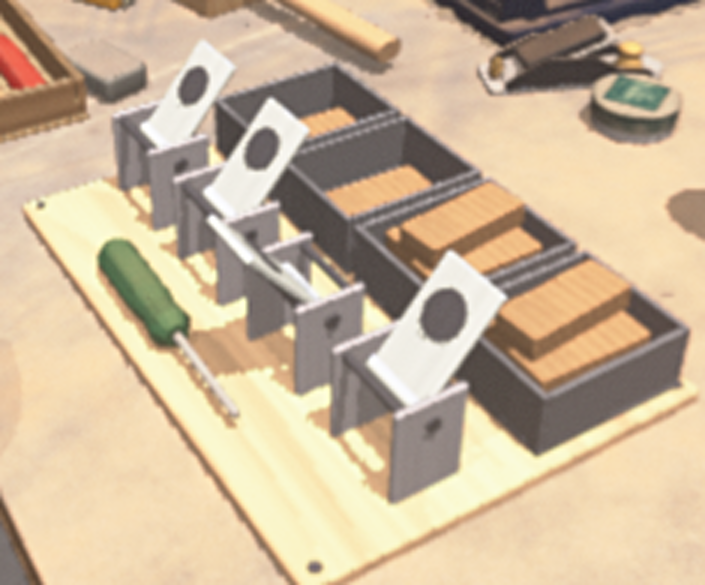

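Bins 1 and 2 hold singles but show discs, so they are wrong. Bin 3 is piled but shows the bar, so it is wrong too. Bin 4 is piled with a disc, which is right. Next I'll fit the board pose from the crop corners.

```bash
cat > h.py <<'E'
from cell import env
import cv2,numpy as np
from scipy.spatial.transform import Rotation as R
np.set_printoptions(precision=4,suppress=True)
def proj(P,n):
    c=env.calibration(n);T=np.linalg.inv(c["cam_to_world"])
    K=np.array([[c["fx"],0,c["cx"]],[0,c["fy"],c["cy"]],[0,0,1]])
    return cv2.projectPoints(np.asarray(P,float).reshape(-1,1,3),cv2.Rodrigues(T[:3,:3])[0],T[:3,3],K,c["distortion"])[0][:,0]
def b2w(p,B):
    x,y,t=p; t=np.radians(t); B=np.asarray(B,float)
    return np.c_[x+B[:,0]*np.cos(t)-B[:,1]*np.sin(t), y+B[:,0]*np.sin(t)+B[:,1]*np.cos(t),B[:,2]]
E
python3 - <<'E'
from h import *
from scipy.optimize import least_squares
Y=[.1425,.0475,-.0475,-.1425]
B=[(-.09,.195,.012),(-.09,-.195,.012)]+[(s*.048,Y[i]+d,.119) for i,s in((0,1),(1,1),(3,1),(2,-1)) for d in(.023,-.023)]
U=[(79,560),(740,467),(90,286),(177,278),(267,263),(352,256),(617,219),(698,212),(472,427),(552,413)]
U=(np.array(U)+.5)/3.8-.5+[265,140]
# side view: top edge corners left, right
S=[(.048,Y[i]+d,.119) for i in(0,1,3) for d in(.023,-.023)]
V=[(199,40),(235,72),(268,99),(308,130),(452,251),(505,297)]
V=(np.array(V)+.5)/3-.5+[230,155]
f=lambda p:np.r_[(proj(b2w(p,B),"top")-U).ravel(),(proj(b2w(p,S),"side")-V).ravel()]
for g in (f,lambda p:f(p)[:20],lambda p:f(p)[20:]):
    r=least_squares(g,[.6,.1,5],x_scale=[.01,.01,1]); print(r.x); 
    print(r.fun.reshape(-1,2).T)
E
```

```text
[0.4884 0.1887 7.4493]
[[-0.5064  0.7343 -0.4646 -0.706  -0.2897 -0.0997 -0.036   0.56   -0.5316
   1.0412  1.2133 -0.2127  1.0286  0.2251 -0.4073  0.3349]
 [ 0.1905  0.8268  1.1103  0.2862  1.1107  0.0238  0.6604 -0.3664 -1.0794
  -0.4721  0.4515 -1.3131 -0.006   0.2121 -0.2191 -0.0392]]
[0.4889 0.1886 7.2997]
[[-0.6081  0.6916 -0.3921 -0.6294 -0.2079 -0.0123  0.0737  0.6782 -0.5596
   1.0214]
 [-0.2462  0.8567  0.661  -0.1041  0.7833 -0.2447  0.575  -0.394  -1.2751
  -0.6076]]
[0.4876 0.1882 7.7501]
[[ 0.5272 -0.8123  0.5271 -0.1785 -0.4639  0.4031]
 [ 0.6766 -1.1006  0.1901  0.3893 -0.133   0.0029]]
```

```bash
cat >> h.py <<'E'
BP=(.488,.1885,7.45)
def delta(pos,rpy,tgt_b,yaw):
    R0=R.from_euler('xyz',rpy,degrees=True); w=b2w(BP,[tgt_b])[0]
    R1=R.from_euler('xyz',[180,0,yaw],degrees=True)
    print("world",w,"radius",np.hypot(*w[:2]),"travel cm",R0.inv().apply(w-pos)*100,"dr",(R0.inv()*R1).as_rotvec(degrees=True))
E
python3 - <<'E'
from h import *
delta([.154,.631,.223],[-180,0,166.27],(.088,.1425,.215),187.45)
delta([.154,.631,.223],[-180,0,166.27],(-.078,-.0475,.215),187.45)
E
```

```text
world [0.5568 0.3412 0.215 ] radius 0.6530136674980973 travel cm [-46.0052 -18.5913   0.8   ] dr [ -0.     0.   -21.18]
world [0.4168 0.1313 0.215 ] radius 0.43700467126894643 travel cm [-37.3913 -42.3054   0.8   ] dr [ -0.     0.   -21.18]
```

>>> send_rows(series=[{"travel": [-2, -0.8, 0], "dr": [0, 0, -1], "claw": 0}, {"travel": [-5, -2, 0], "dr": [0, 0, -2.5], "claw": 0}, {"travel": [-8.5, -3.5, 0], "dr": [0, 0, -4], "claw": 0}, {"travel": [-12, -4.9, 0], "dr": [0, 0, -5.5], "claw": 0}, {"travel": [-15.5, -6.3, 0], "dr": [0, 0, -7], "claw": 0}, {"travel": [-19, -7.7, 0], "dr": [0, 0, -9], "claw": 0}, {"travel": [-22.5, -9.1, 0], "dr": [0, 0, -10.5], "claw": 0}, {"travel": [-26, -10.5, 0], "dr": [0, 0, -12], "claw": 0}, {"travel": [-29.5, -11.9, 0], "dr": [0, 0, -14], "claw": 0}, {"travel": [-33, -13.3, 0], "dr": [0, 0, -16], "claw": 0}, {"travel": [-35, -14.1, 0], "dr": [0, 0, -18], "claw": 0}, {"travel": [-36, -14.5, 0], "dr": [0, 0, -21.2], "claw": 0}])

```text
time_s: 1.1
tool_pos: [0.4736, 0.4007, 0.2221]
tool_rot: [-179.9, 0.1, -172.8]
force: [-0.1, -0.0, 0.6]
grip_width: 0.0149
```

>>> send_rows(series=[{"travel": [-1.5, -1.4, 0], "dr": [0, 0, 0], "claw": 0}, {"travel": [-3.5, -3.3, 0], "dr": [0, 0, 0], "claw": 0}, {"travel": [-5.5, -5.2, 0], "dr": [0, 0, 0], "claw": 0}, {"travel": [-7, -6.5, 0], "dr": [0, 0, 0], "claw": 0}, {"travel": [-7.4, -7, 0], "dr": [0, 0, 0], "claw": 0}, {"travel": [-7.4, -7, 0], "dr": [0, 0, 0], "claw": 0}, {"travel": [-7.4, -7, 0], "dr": [0, 0, 0], "claw": 0}, {"travel": [-7.4, -7, 0], "dr": [0, 0, 0], "claw": 0}])

```text
time_s: 1.77
tool_pos: [0.5503, 0.3472, 0.2224]
tool_rot: [179.9, -0.1, -172.4]
force: [-0.6, 0.1, 0.2]
grip_width: 0.0005
```

Run:
```python
from h import *
o=env.get_obs(); print(o["tool_pos"],o["tool_rot"],o["grip_width"],o["joint_velocities"])
delta(o["tool_pos"],o["tool_rot"],(.088,.1425,.097),187.45)
a=env.read_camera("side")[100:350,200:500];cv2.imwrite("pics/s1.png",cv2.resize(a,None,fx=2.4,fy=2.4,interpolation=cv2.INTER_CUBIC))
```

```text
[0.5503 0.3472 0.2224] [ 179.936    -0.0705 -172.3842] 0.00048707846302192923 [-0.4033 -0.1707 -0.1585  0.0245  0.1393  0.0255  0.2271]
world [0.5568 0.3412 0.097 ] radius 0.6530136674980973 travel cm [-0.5741 -0.6893 12.5361] dr [ 0.0639 -0.0706  0.1658]
```

View pics/s1.png

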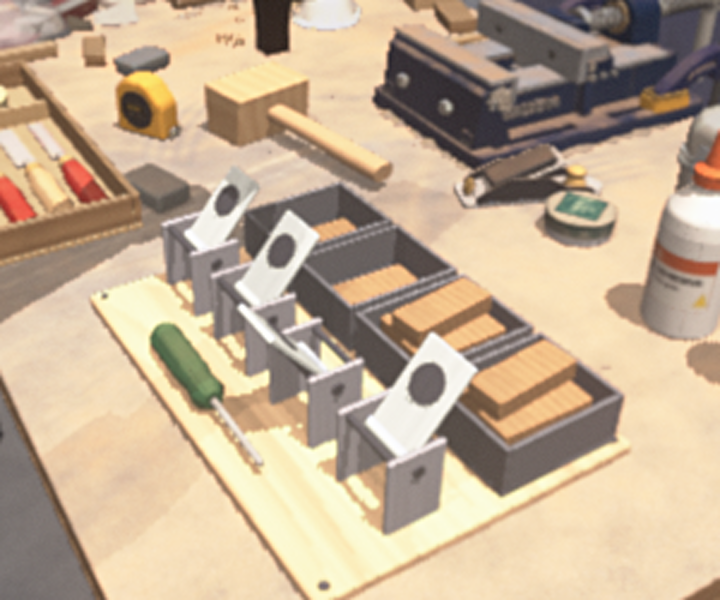

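The side view shows the shut gripper above and behind tag 1 (crop about 270,25), clear of everything. Next I go down behind tag 1.

>>> send_rows(series=[{"travel": [-0.6, -0.7, 0.5], "dr": [0, 0, 0], "claw": 0}, {"travel": [-0.6, -0.7, 2], "dr": [0, 0, 0], "claw": 0}, {"travel": [-0.6, -0.7, 4], "dr": [0, 0, 0], "claw": 0}, {"travel": [-0.6, -0.7, 6], "dr": [0, 0, 0], "claw": 0}, {"travel": [-0.6, -0.7, 8], "dr": [0, 0, 0], "claw": 0}, {"travel": [-0.6, -0.7, 10], "dr": [0, 0, 0], "claw": 0}, {"travel": [-0.6, -0.7, 11.5], "dr": [0, 0, 0], "claw": 0}, {"travel": [-0.6, -0.7, 12.5], "dr": [0, 0, 0], "claw": 0}, {"travel": [-0.6, -0.7, 12.5], "dr": [0, 0, 0], "claw": 0}, {"travel": [-0.6, -0.7, 12.5], "dr": [0, 0, 0], "claw": 0}])

```text
time_s: 2.65
tool_pos: [0.5588, 0.3392, 0.0974]
tool_rot: [-180.0, -0.0, -172.5]
force: [-0.2, 0.3, -0.6]
grip_width: 0.0007
```

>>> send_rows(series=[{"travel": [0.7, 0, 0], "dr": [0, 0, 0], "claw": 0}, {"travel": [1.5, 0, 0], "dr": [0, 0, 0], "claw": 0}, {"travel": [2.3, 0, 0], "dr": [0, 0, 0], "claw": 0}, {"travel": [3.1, 0, 0], "dr": [0, 0, 0], "claw": 0}, {"travel": [3.9, 0, 0], "dr": [0, 0, 0], "claw": 0}, {"travel": [4.7, 0, 0], "dr": [0, 0, 0], "claw": 0}, {"travel": [5.5, 0, 0], "dr": [0, 0, 0], "claw": 0}, {"travel": [6.3, 0, 0], "dr": [0, 0, 0], "claw": 0}, {"travel": [7.1, 0, 0], "dr": [0, 0, 0], "claw": 0}, {"travel": [7.9, 0, 0], "dr": [0, 0, 0], "claw": 0}, {"travel": [8.5, 0, 0], "dr": [0, 0, 0], "claw": 0}, {"travel": [9, 0, 0], "dr": [0, 0, 0], "claw": 0}])

```text
time_s: 3.65
tool_pos: [0.4689, 0.3274, 0.0975]
tool_rot: [180.0, -0.0, -172.5]
force: [-0.1, 0.4, 0.3]
grip_width: 0.0001
```

>>> send_rows(series=[{"travel": [0, 0, 0], "dr": [0, 0, 0], "claw": 0}, {"travel": [0, 0, 0], "dr": [0, 0, 0], "claw": 0}, {"travel": [0, 0, 0], "dr": [0, 0, 0], "claw": 0}, {"travel": [-0.5, 0, -1], "dr": [0, 0, 0], "claw": 0}, {"travel": [-0.5, 0, -3], "dr": [0, 0, 0], "claw": 0}, {"travel": [-0.5, 0, -5], "dr": [0, 0, 0], "claw": 0}, {"travel": [-0.5, 0, -7], "dr": [0, 0, 0], "claw": 0}, {"travel": [-0.5, 0, -9], "dr": [0, 0, 0], "claw": 0}, {"travel": [-0.5, 0, -10], "dr": [0, 0, 0], "claw": 0}, {"travel": [-0.5, 0, -10], "dr": [0, 0, 0], "claw": 0}])

```text
time_s: 4.48
tool_pos: [0.4767, 0.329, 0.201]
tool_rot: [179.8, 0.3, -172.6]
force: [0.5, 0.5, 0.7]
grip_width: 0.0004
```

Run:
```python
from h import *
o=env.get_obs(); print(o["time_s"],o["tool_pos"],o["tool_rot"],o["force"])
delta(o["tool_pos"],o["tool_rot"],(.088,.0475,.2),187.45)
delta(o["tool_pos"],o["tool_rot"],(.088,.0475,.097),187.45)
a=env.read_camera("side")[100:350,200:500];cv2.imwrite("pics/s2.png",cv2.resize(a,None,fx=2.4,fy=2.4,interpolation=cv2.INTER_CUBIC))
```

```text
4.4833 [0.4767 0.329  0.201 ] [ 179.829     0.2931 -172.568 ] [0.4755 0.4932 0.7135]
world [0.5691 0.247  0.2   ] radius 0.6203920928961193 travel cm [-8.0963 -9.3298  0.1094] dr [ 0.171   0.2931 -0.0176]
world [0.5691 0.247  0.097 ] radius 0.6203920928961193 travel cm [-8.0436 -9.3605 10.4092] dr [ 0.171   0.2931 -0.0176]
```

View pics/s2.png

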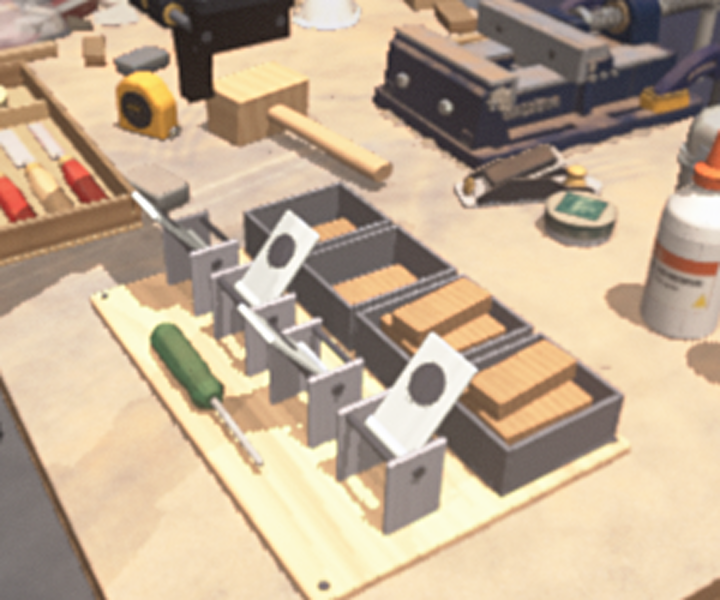

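Tag 1 (crop about 175,225) now leans towards the robot. Tag 2 is next, with the same motion.

>>> send_rows(series=[{"travel": [-1, -1.2, 0], "dr": [0, 0, 0], "claw": 0}, {"travel": [-3, -3.5, 0], "dr": [0, 0, 0], "claw": 0}, {"travel": [-5, -5.8, 0], "dr": [0, 0, 0], "claw": 0}, {"travel": [-7, -8, 0], "dr": [0, 0, 0], "claw": 0}, {"travel": [-8.1, -9.4, 0], "dr": [0, 0, 0], "claw": 0}, {"travel": [-8.1, -9.4, 0.5], "dr": [0, 0, 0], "claw": 0}, {"travel": [-8.1, -9.4, 2.5], "dr": [0, 0, 0], "claw": 0}, {"travel": [-8.1, -9.4, 5], "dr": [0, 0, 0], "claw": 0}, {"travel": [-8.1, -9.4, 7.5], "dr": [0, 0, 0], "claw": 0}, {"travel": [-8.1, -9.4, 9.5], "dr": [0, 0, 0], "claw": 0}, {"travel": [-8.1, -9.4, 10.4], "dr": [0, 0, 0], "claw": 0}, {"travel": [-8.1, -9.4, 10.4], "dr": [0, 0, 0], "claw": 0}])

```text
time_s: 5.53
tool_pos: [0.5644, 0.2448, 0.0897]
tool_rot: [-179.9, -0.4, -172.5]
force: [-0.2, -0.1, 0.3]
grip_width: 0.0004
```

>>> send_rows(series=[{"travel": [0.7, 0, 0], "dr": [0, 0, 0], "claw": 0}, {"travel": [1.5, 0, 0], "dr": [0, 0, 0], "claw": 0}, {"travel": [2.3, 0, 0], "dr": [0, 0, 0], "claw": 0}, {"travel": [3.1, 0, 0], "dr": [0, 0, 0], "claw": 0}, {"travel": [3.9, 0, 0], "dr": [0, 0, 0], "claw": 0}, {"travel": [4.7, 0, 0], "dr": [0, 0, 0], "claw": 0}, {"travel": [5.5, 0, 0], "dr": [0, 0, 0], "claw": 0}, {"travel": [6.3, 0, 0], "dr": [0, 0, 0], "claw": 0}, {"travel": [7.1, 0, 0], "dr": [0, 0, 0], "claw": 0}, {"travel": [7.9, 0, 0], "dr": [0, 0, 0], "claw": 0}, {"travel": [8.5, 0, 0], "dr": [0, 0, 0], "claw": 0}, {"travel": [9, 0, 0], "dr": [0, 0, 0], "claw": 0}])

```text
time_s: 6.53
tool_pos: [0.4771, 0.2336, 0.0935]
tool_rot: [180.0, -0.0, -172.5]
force: [0.3, -0.6, 0.7]
grip_width: 0.0006
```

>>> send_rows(series=[{"travel": [0, 0, 0], "dr": [0, 0, 0], "claw": 0}, {"travel": [0, 0, 0], "dr": [0, 0, 0], "claw": 0}, {"travel": [0, 0, 0], "dr": [0, 0, 0], "claw": 0}, {"travel": [-0.5, 0, -1], "dr": [0, 0, 0], "claw": 0}, {"travel": [-0.5, 0, -3], "dr": [0, 0, 0], "claw": 0}, {"travel": [-0.5, 0, -5], "dr": [0, 0, 0], "claw": 0}, {"travel": [-0.5, 0, -7], "dr": [0, 0, 0], "claw": 0}, {"travel": [-0.5, 0, -9], "dr": [0, 0, 0], "claw": 0}, {"travel": [-0.5, 0, -10], "dr": [0, 0, 0], "claw": 0}, {"travel": [-0.5, 0, -10], "dr": [0, 0, 0], "claw": 0}])

```text
time_s: 7.37
tool_pos: [0.4851, 0.2352, 0.1968]
tool_rot: [179.9, 0.3, -172.6]
force: [-0.6, -0.2, 0.1]
grip_width: 0.0008
```

Run:
```python
from h import *
o=env.get_obs(); print(o["time_s"],o["tool_pos"],o["tool_rot"],o["force"],o["qpos"])
delta(o["tool_pos"],o["tool_rot"],(-.078,-.0475,.2),187.45)
delta(o["tool_pos"],o["tool_rot"],(-.078,-.0475,.097),187.45)
a=env.read_camera("side")[100:350,200:500];cv2.imwrite("pics/s3.png",cv2.resize(a,None,fx=2.4,fy=2.4,interpolation=cv2.INTER_CUBIC))
```

```text
7.3667 [0.4851 0.2352 0.1968] [ 179.8707    0.3005 -172.5594] [-0.6262 -0.2069  0.1487] [-39.4183   5.3574  11.4452 101.7508  -1.1282  72.6741  69.7491]
world [0.4168 0.1313 0.2   ] radius 0.43700467126894643 travel cm [ 8.1093 -9.415  -0.3878] dr [ 0.1293  0.3005 -0.009 ]
world [0.4168 0.1313 0.097 ] radius 0.43700467126894643 travel cm [ 8.1633 -9.4383  9.912 ] dr [ 0.1293  0.3005 -0.009 ]
```

View pics/s3.png

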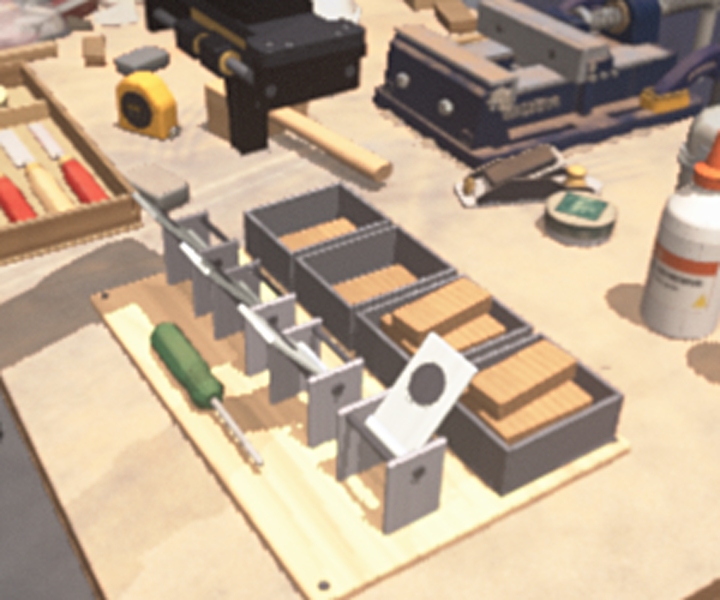

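Tag 2 (crop about 215,270) now leans towards the robot too. Tag 3 is pushed from the front. I go above the spot first, and check reach before going down.

>>> send_rows(series=[{"travel": [1, -1.2, 0], "dr": [0, 0, 0], "claw": 0}, {"travel": [2.5, -3, 0], "dr": [0, 0, 0], "claw": 0}, {"travel": [4, -4.7, 0], "dr": [0, 0, 0], "claw": 0}, {"travel": [5.5, -6.4, 0], "dr": [0, 0, 0], "claw": 0}, {"travel": [7, -8.1, 0], "dr": [0, 0, 0], "claw": 0}, {"travel": [8.1, -9.4, 0], "dr": [0, 0, 0], "claw": 0}, {"travel": [8.1, -9.4, 0], "dr": [0, 0, 0], "claw": 0}, {"travel": [8.1, -9.4, 0], "dr": [0, 0, 0], "claw": 0}, {"travel": [8.1, -9.4, 0], "dr": [0, 0, 0], "claw": 0}])

```text
time_s: 8.17
tool_pos: [0.4149, 0.1312, 0.193]
tool_rot: [180.0, -0.0, -172.5]
force: [-0.5, 0.1, -0.6]
grip_width: 0.0008
```

Run:
```python
from h import *
o=env.get_obs(); print(o["time_s"],o["tool_pos"],o["tool_rot"],o["force"],o["qpos"])
delta(o["tool_pos"],o["tool_rot"],(-.078,-.0475,.097),187.45)
```

```text
8.1667 [0.4149 0.1312 0.193 ] [ 179.9948   -0.0266 -172.5125] [-0.5471  0.104  -0.5649] [-36.066   -7.6162  13.8898 114.5405   1.8953  72.8887  74.6348]
world [0.4168 0.1313 0.097 ] radius 0.43700467126894643 travel cm [-0.198  -0.0205  9.5969] dr [ 0.0052 -0.0266  0.0375]
```

>>> send_rows(series=[{"travel": [-0.1, 0, 0.5], "dr": [0, 0, 0], "claw": 0}, {"travel": [-0.1, 0, 1.5], "dr": [0, 0, 0], "claw": 0}, {"travel": [-0.1, 0, 3], "dr": [0, 0, 0], "claw": 0}, {"travel": [-0.1, 0, 4.5], "dr": [0, 0, 0], "claw": 0}, {"travel": [-0.1, 0, 6], "dr": [0, 0, 0], "claw": 0}, {"travel": [-0.1, 0, 7.5], "dr": [0, 0, 0], "claw": 0}, {"travel": [-0.1, 0, 8.8], "dr": [0, 0, 0], "claw": 0}, {"travel": [-0.1, 0, 9.5], "dr": [0, 0, 0], "claw": 0}, {"travel": [-0.1, 0, 9.5], "dr": [0, 0, 0], "claw": 0}, {"travel": [-0.1, 0, 9.5], "dr": [0, 0, 0], "claw": 0}])

```text
time_s: 9.0
tool_pos: [0.4156, 0.1308, 0.0981]
tool_rot: [-180.0, -0.1, -172.5]
force: [-0.6, 0.3, 0.5]
grip_width: 0.0002
```

>>> send_rows(series=[{"travel": [-0.6, 0, 0], "dr": [0, 0, 0], "claw": 0}, {"travel": [-1.3, 0, 0], "dr": [0, 0, 0], "claw": 0}, {"travel": [-2, 0, 0], "dr": [0, 0, 0], "claw": 0}, {"travel": [-2.7, 0, 0], "dr": [0, 0, 0], "claw": 0}, {"travel": [-3.4, 0, 0], "dr": [0, 0, 0], "claw": 0}, {"travel": [-4.1, 0, 0], "dr": [0, 0, 0], "claw": 0}, {"travel": [-4.8, 0, 0], "dr": [0, 0, 0], "claw": 0}, {"travel": [-5.5, 0, 0], "dr": [0, 0, 0], "claw": 0}, {"travel": [-6.2, 0, 0], "dr": [0, 0, 0], "claw": 0}, {"travel": [-6.9, 0, 0], "dr": [0, 0, 0], "claw": 0}, {"travel": [-7.6, 0, 0], "dr": [0, 0, 0], "claw": 0}, {"travel": [-8.2, 0, 0], "dr": [0, 0, 0], "claw": 0}])

```text
time_s: 10.0
tool_pos: [0.498, 0.1415, 0.0986]
tool_rot: [-180.0, 0.0, -172.5]
force: [-0.1, -0.3, -1.0]
grip_width: 0.0007
```

>>> send_rows(series=[{"travel": [0, 0, 0], "dr": [0, 0, 0], "claw": 0}, {"travel": [0, 0, 0], "dr": [0, 0, 0], "claw": 0}, {"travel": [0, 0, 0], "dr": [0, 0, 0], "claw": 0}, {"travel": [0.5, 0, -1], "dr": [0, 0, 0], "claw": 0}, {"travel": [0.5, 0, -3], "dr": [0, 0, 0], "claw": 0}, {"travel": [0.5, 0, -5], "dr": [0, 0, 0], "claw": 0}, {"travel": [0.5, 0, -7.5], "dr": [0, 0, 0], "claw": 0}, {"travel": [0.5, 0, -10], "dr": [0, 0, 0], "claw": 0}, {"travel": [0.5, 0, -12.5], "dr": [0, 0, 0], "claw": 0}, {"travel": [0.5, 0, -14], "dr": [0, 0, 0], "claw": 0}, {"travel": [0.5, 0, -14], "dr": [0, 0, 0], "claw": 0}, {"travel": [0.5, 0, -14], "dr": [0, 0, 0], "claw": 0}])

```text
time_s: 11.0
tool_pos: [0.4922, 0.1409, 0.2398]
tool_rot: [179.9, 0.1, -172.5]
force: [0.1, -0.3, -0.1]
grip_width: 0.0003
```

Run:
```python
from h import *
o=env.get_obs(); print(o["time_s"],o["tool_pos"],o["force"],o["joint_velocities"])
a=env.read_camera("side")[100:350,200:500];cv2.imwrite("pics/s4.png",cv2.resize(a,None,fx=2.4,fy=2.4,interpolation=cv2.INTER_CUBIC))
cv2.imwrite("pics/top4.png",env.read_camera("top"))
```

```text
11.0 [0.4922 0.1409 0.2398] [ 0.1038 -0.2767 -0.0995] [ 0.0467  1.4767  0.1103  2.2591  0.0048 -0.3924  0.1075]
```

View pics/s4.png

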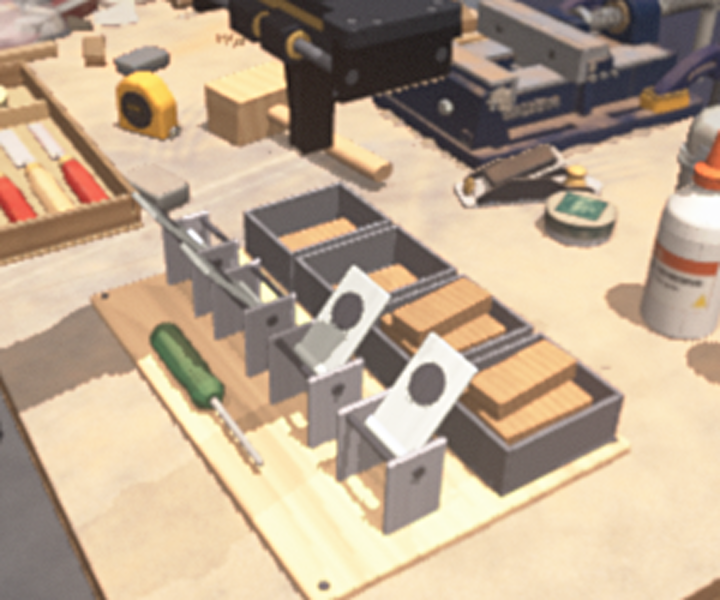

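Tags 3 and 4 (crop about 345,310 and 430,385) lean back showing discs. Tags 1 and 2 lean fully towards the robot. The screwdriver, blocks and pad are where they were, and the gripper is clear at z 0.24, so I'm handing in.

```bash
python3 -c "
from cell import env
print(env.sign_off())"
```

```text
the job is handed in; nothing more can be done
None
```

The tags on the stock board now match the bins, and the job was handed in at about 11 s of the 58 s allowed.

- **What was wrong:** bins 1 and 2 held single blocks but showed the disc, and bin 3 was piled but showed the bar. Bin 4 was already right, so I left its tag alone.
- **What I did:** I pushed tags 1 and 2 over towards the robot from behind, and tag 3 back towards its bin from the front. All three were pushed with the closed fingertips.
- **Last checks:** the final side picture shows tags 1 and 2 leaning towards the robot and tags 3 and 4 leaning back with the disc up. The screwdriver, blocks and pad look unmoved. Force readings at the end of each move were about 1 N or less, and the gripper was clear at z 0.24 m.
- **Limits of the checks:** tags 1 and 2 are seen nearly edge-on in that view, so I judged them by their lean and not by reading the bar. I saved a last top picture but did not view it. None of the checks I made failed or disagreed.

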